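# Sort the clean cutlery into the drawer insert

### The arm

A 7-joint arm with a two-finger parallel gripper is mounted at the origin on a cart in front of the work surface, level with it; the furniture and walls round the work are solid. World frame = base frame: x ahead of the robot, y to its left, z up, the work surface at z = 0. Lengths are in mm, angles in degrees, forces in N, time in s.
With the tool pointing down it reaches from about 350 to 900 mm from the base axis. Payload 19.9 kg.
Tool frame: the origin (TCP) lies midway between the tips of the shut fingers; the grasp point (between the pads) lies 19 mm behind it; z points along the fingers, y is the direction in which the jaws open and shut (so a half turn about z gives the same grasp; the last joint's range is limited). The gripper opens to 94 mm and grips with 3 to 60 N. Pads are 16 mm wide; open, the fingers measure 119 mm over their backs; the gripper's body (75 mm by 177 mm) begins 78 mm behind the grasp point.
Start: joints at [60.877, 23.915, -0.59, 92.452, 0.269, 63.638, -3.037], TCP at [281.26, -558.114, 205.425] pointing down, gripper open.
Joint ranges: [-161.28, 161.28], [-22.2, 115.67], [-73.04, 71.86], [3.21, 147.25], [-68.34, 248.33], [10.77, 114.83], [-161.83, 161.83]. Speed limits (degrees/s): [108.29, 108.29, 136.94, 136.94, 172.46, 172.46, 172.46].

### API

Orientations are given as a 3x3 rotation matrix whose columns are the frame's x, y, z axes.
In Python, from workcell import readout, viewer, workorder, nets gives the robot as it stands.
- The arm moves only by the shell command python3 -m pendant 'ROWS' [OPENING] [FORCE]. ROWS is JSON, a list of rows, each a list of 2 entries, a list of its own where there are three numbers: the shift along the world's x, y, z in m, then the turn, a rotation vector about the world's x, y, z in degrees. In form: [[[dx, dy, dz], [ax, ay, az]], ...]. A call has exactly 5 rows; each row is the pose to reach, as a shift and turn from the pose measured when the call began; what a row does not reach only later rows make up. A row lasts 1/10 s, in which the tool goes at most 50 mm and 8.59 degrees, less where a joint would pass 70% of its speed; a pose out of reach is approached as far as the arm can. A call with a gripper value outside its range is refused whole. OPENING is the gripper command: -1 is shut, 1 is fully open, values between are in proportion, set as the call begins (- or left out, the last holds). The fingers move at their own pace and stop on an object; FORCE is the grip in N (left out, the last holds). Time passes only in rows, so rows that repeat a pose let the fingers close, or fill a call up. It gives the time, the measured TCP pose, the force and the opening at its end, in the units of the state.
- readout.observe(): the state, without advancing time (a new reading comes with each control period).
- viewer.snapshot(name): name is "side" or "top"; returns a dict with "img" (420x560x3 uint8, red, green, blue), "range_z" (420x560 float32, mm along the optical axis (not along the pixel's ray), 0 where there is no reading), "fx", "fy", "cx", "cy" (pixels), "k1" (the pictures are not rectified: a ray, as slopes to the right and down, at radius r is drawn at 1 + k1 r^2 times it, then the intrinsics apply), "R" (3x3) and "t" (3): a world point X has camera coordinates R X + t. Camera axes: x right, y down, z forward; pixel columns grow to the right and rows downward; lengths in mm; the calibration is good to about 2 mm. A picture is of the moment at which its call begins.
- workorder.sign_off(): hands the job in, once; it reports no verdict.
Trained networks look in the newest picture that a camera, given by its name, has taken for a name from the list of things; names that differ only in an ending like _2 or _b are one class to them, and where a whole thing is asked for, a point or a joint stands for the part that bears it (a point fixed in the world has none). Each returns a list of dicts, best first, with "conf" (0 to 1); they miss things now and then, are a little off and sometimes report something else, mostly with a low value. They report only what shows in the picture. A call takes as long as a camera call.
- nets.cut_out(camera, thing): "region" (420x560 bool, what is visible of it) and "xy" ([column, row] in pixels, amid what is visible of it).
The state is a dict: "clock": time; "qpos": joint angles; "qvel": joint speeds; "joint_efforts": joint torques, N m; "tcp_pos": TCP position; "tool_rot": TCP orientation; "ft_force": force on the tool from outside, world axes, zero at the start; "torque": the same for the moment, N m; "opening": finger opening in mm.
Only numpy, scipy, OpenCV 4.12 (cv2) and the standard library are available. Lean on these libraries where they do the work, as an engineer would, in place of code of your own. Each camera call takes 0.05 s, during which the arm holds its last target. There are 200 camera calls.

### The job

Sort the loose clean things into the drawer insert: the two forks, the spoon, the knife and the wooden peg each go into the bin that already holds one of their kind. The cutlery must lie down inside its bin along its length, below the rim, with its head (tines, bowl or blade) towards the same end as the piece already there; the peg may lie any way in its bin.

Things in the scene. Friction and masses are not known exactly. Their poses are not given: they have to be found in the camera images.
- fork_1: stainless table fork, 206 mm long (x), 28 mm wide at the tines, 13 mm high, about 40 g; origin at mid-length on the underside; x runs along it towards the tines, z up. The shank, best to grip, is 11 mm wide from x = -55 to 35 mm; the handle widens to 21 mm at its end. Lies on the worktop, in front of or beside the insert.
- fork_2: another such fork: stainless table fork, 206 mm long (x), 28 mm wide at the tines, 13 mm high, about 40 g; origin at mid-length on the underside; x runs along it towards the tines, z up. The shank, best to grip, is 11 mm wide from x = -55 to 35 mm; the handle widens to 21 mm at its end. Lies on the worktop, in front of or beside the insert.
- spoon: stainless table spoon, 201 mm long (x), bowl 43 mm wide, 14 mm high, about 45 g; origin at mid-length on the underside; x runs along it towards the bowl, z up. The shank is 11 mm wide from x = -55 to 35 mm; the handle widens to 21 mm. Lies on the worktop like the forks.
- knife: stainless table knife lying flat, 210 mm long (x), 9 mm high, about 60 g; origin on the underside at mid-length; x runs towards the blade tip, z up. The handle, 16 mm wide, reaches from x = -105 to -11 mm, the blade (19.5 mm wide, 3 mm thick) from there to the tip. Lies on the worktop like the forks.
- peg: wooden clothes-peg of the kind used to close bags, 72 mm long (its y axis), 15 mm wide (x), 12 mm high, about 12 g; origin at the centre of its underside. Lies on the worktop like the cutlery.
- fork_bin: black plastic bin, 240 x 96 x 40 mm, 3 mm walls and floor, open on top, fixed in the bamboo insert with its base 5 mm over the worktop; four stand side by side in any order. Origin under the middle of its far end wall (head end); it runs from there to x = -240 mm, y = -48 to 48 mm. A fork, fixed, lies along its y = -48 wall, tines to the head end, at y = -44 to -16 mm, 13 mm high.
- spoon_bin: black plastic bin, 240 x 96 x 40 mm, 3 mm walls and floor, open on top, fixed in the bamboo insert with its base 5 mm over the worktop; four stand side by side in any order. Origin under the middle of its far end wall (head end); it runs from there to x = -240 mm, y = -48 to 48 mm. A spoon, fixed, lies along its y = -48 wall, bowl to the head end, at y = -45 to -1 mm at the bowl, 14 mm high.
- knife_bin: black plastic bin, 240 x 96 x 40 mm, 3 mm walls and floor, open on top, fixed in the bamboo insert with its base 5 mm over the worktop; four stand side by side in any order. Origin under the middle of its far end wall (head end); it runs from there to x = -240 mm, y = -48 to 48 mm. A knife, fixed, lies along its y = -48 wall, blade to the head end, at y = -42 to -22 mm, 9 mm high.
- peg_bin: black plastic bin, 240 x 96 x 40 mm, 3 mm walls and floor, open on top, fixed in the bamboo insert with its base 5 mm over the worktop; four stand side by side in any order. Origin under the middle of its far end wall (head end); it runs from there to x = -240 mm, y = -48 to 48 mm. A wooden peg, fixed, lies along its y = -48 wall near the middle, at y = -43 to -17 mm, 12 mm high.

How it is judged (in metres and radians):
At the end, for the whole second after the job is handed in: Both forks, the spoon and the knife at rest in the bin of their kind: centre within 16 mm (spoon 19, knife 14) of mid-length, between the side walls, underside below 36 mm over the bin's base, within 0.3 rad of its long axis, head to its head end. The peg at rest in its bin, below 36 mm (x of fork_1 in the frame of fork_bin between -0.136 and -0.104 m and y of fork_1 in the frame of fork_bin between -0.045 and 0.045 m and z of fork_1 in the frame of fork_bin between 0 and 0.036 m and angle between the x axis of each of fork_1, fork_2 and the x axis of fork_bin, either way round below 0.3 rad and x of fork_bin in the frame of fork_1 above 0.06 m and linear speed of each of fork_1, fork_2, spoon, knife, peg below 0.02 m/s and x of fork_2 in the frame of fork_bin between -0.136 and -0.104 m and y of fork_2 in the frame of fork_bin between -0.045 and 0.045 m and z of fork_2 in the frame of fork_bin between 0 and 0.036 m and x of fork_bin in the frame of fork_2 above 0.06 m and x of spoon in the frame of spoon_bin between -0.139 and -0.101 m and y of spoon in the frame of spoon_bin between -0.045 and 0.045 m and z of spoon in the frame of spoon_bin between 0 and 0.036 m and angle between the x axis of spoon and the x axis of spoon_bin, either way round below 0.3 rad and x of spoon_bin in the frame of spoon above 0.06 m and x of knife in the frame of knife_bin between -0.134 and -0.106 m and y of knife in the frame of knife_bin between -0.045 and 0.045 m and z of knife in the frame of knife_bin between 0 and 0.036 m and angle between the x axis of knife and the x axis of knife_bin, either way round below 0.3 rad and x of knife_bin in the frame of knife above 0.06 m and x of peg in the frame of peg_bin between -0.237 and -0.003 m and y of peg in the frame of peg_bin between -0.045 and 0.045 m and z of peg in the frame of peg_bin between 0 and 0.036 m); the robot touches nothing.
It also fails if it takes over 144 s, if anything falls off the work surface, if the arm or the gripper's body presses on something with over 40 N, if the wrist force passes 120 N, or if a joint passes its speed limit or range.

## Working session

There is one attempt and no reset: what is moved stays moved. The work goes in short steps, Python scripts to look and compute and a shell command to move; the robot and the scene stay as the last step left them, time stands still between calls to the robot, and variables do not carry over. Pictures are saved under pics/ and viewed, about 12 in all and at most 16, crops included, and the job is handed in when it is done.

```bash
ls; mkdir -p pics; cat > h.py <<'E'
import numpy as np, cv2
from workcell import readout, viewer, workorder, nets
def snap(n): return viewer.snapshot(n)
def world(s, uv, z=None):
    """pixels Nx2 -> world pts using depth (z=None)"""
    uv=np.atleast_2d(uv).astype(float)
    xd=(uv-[s['cx'],s['cy']])/[s['fx'],s['fy']]
    x=xd.copy()
    for _ in range(20): x=xd/(1+s['k1']*(x**2).sum(1,keepdims=True))
    R=np.array(s['R']);t=np.array(s['t'])
    ray=np.c_[x,np.ones(len(x))]
    if z is None:
        d=s['range_z'][uv[:,1].round().astype(int),uv[:,0].round().astype(int)]
        return (ray*d[:,None]-t)@R
    c=-t@R; w=ray@R
    return c+w*((z-c[2])/w[:,2])[:,None]
def proj(s,X):
    c=np.atleast_2d(X)@np.array(s['R']).T+s['t']
    x=c[:,:2]/c[:,2:]
    x=x*(1+s['k1']*(x**2).sum(1,keepdims=True))
    return x*[s['fx'],s['fy']]+[s['cx'],s['cy']]
E
python3 - <<'E'
from h import *
o=readout.observe(); print({k:np.round(v,2).tolist() for k,v in o.items()})
ims=[]
for n in('top','side'):
    s=snap(n); ims.append(s['img']); print(n,-np.array(s['t'])@np.array(s['R']),s['fx'],s['k1'])
    cv2.imwrite(f'pics/{n}0.png',cv2.resize(s['img'][:,:,::-1],(800,600),interpolation=cv2.INTER_CUBIC))
    for k in('fork_1','spoon','knife','peg','fork_bin','spoon_bin','knife_bin','peg_bin'):
        for d in nets.cut_out(n,k):
            m=d['region']; v,u=np.nonzero(m); P=world(s,np.c_[u,v]); ok=s['range_z'][v,u]>0
            P=P[ok]; 
            print(n,k,round(d['conf'],2),np.round(d['xy']),m.sum(),np.median(P,0).round(0) if len(P) else '', np.percentile(P[:,2],[5,95]).round(0) if len(P) else '')
E
```

```text
pics
{'clock': 0.0, 'qpos': [60.88, 23.95, -0.59, 92.49, 0.27, 63.64, -3.04], 'qvel': [0.05, 0.0, -0.07, -0.03, 0.03, 0.02, 0.04], 'joint_efforts': [-0.0, -85.13, 0.64, -42.6, -0.05, 0.02, 0.0], 'tcp_pos': [281.09, -557.79, 204.82], 'tool_rot': [[0.89, 0.45, -0.0], [0.45, -0.89, 0.0], [-0.0, -0.0, -1.0]], 'ft_force': [0.42, -0.66, -0.32], 'torque': [0.02, 0.0, 0.02], 'opening': 93.64}
top [ 425.01039627   -9.75738581 1193.86885589] 392.31165922551685 0.005338297264442323
top fork_1 0.9 [234. 278.] 255 [409. 102.   6.] [-0. 14.]
top fork_1 0.83 [150. 278.] 375 [414. 356.   4.] [-2. 13.]
top spoon 0.7 [378. 241.] 391 [ 525. -327.    5.] [-1. 12.]
top knife 0.9 [387. 284.] 474 [ 393. -349.    6.] [-1. 10.]
top knife 0.72 [310. 282.] 89 [ 401. -122.   10.] [-3. 13.]
top knife 0.22 [226. 203.] 2772 [633. 133.   9.] [ 4. 47.]
top peg 0.52 [309. 283.] 82 [ 401. -122.   10.] [-2. 13.]
top peg 0.16 [394. 284.] 439 [ 399. -370.    6.] [ 0. 10.]
top fork_bin 0.8 [292. 197.] 2614 [650. -69.   9.] [ 4. 46.]
top spoon_bin 0.82 [326. 196.] 2730 [ 662. -169.    9.] [ 4. 47.]
top knife_bin 0.71 [226. 203.] 2617 [634. 132.   9.] [ 4. 47.]
top peg_bin 0.92 [260. 205.] 2658 [642.  32.   8.] [ 4. 47.]
side [ 351.16400332 1365.78579015  793.74073829] 545.4166673396079 -0.17558418027338954
side fork_1 0.8 [334. 256.] 241 [388. 175.   4.] [ 0. 14.]
side fork_1 0.56 [314. 312.] 302 [415. 402.   6.] [-0. 13.]
side spoon 0.72 [247. 211.] 1413 [649. -10.  26.] [ 8. 48.]
side spoon 0.51 [303. 170.] 146 [ 528. -329.    6.] [-1. 13.]
side knife 0.67 [343. 174.] 162 [ 390. -343.    7.] [-1. 12.]
side fork_bin 0.86 [252. 194.] 1196 [ 655. -108.   27.] [ 9. 48.]
side spoon_bin 0.84 [256. 177.] 1044 [ 666. -208.   29.] [10. 48.]
side knife_bin 0.85 [243. 231.] 2340 [636.  99.  30.] [ 9. 47.]
side knife_bin 0.4 [248. 213.] 1429 [646. -11.  26.] [ 8. 48.]
side peg_bin 0.56 [250. 209.] 1418 [647. -10.  26.] [ 8. 48.]
```

View pics/top0.png

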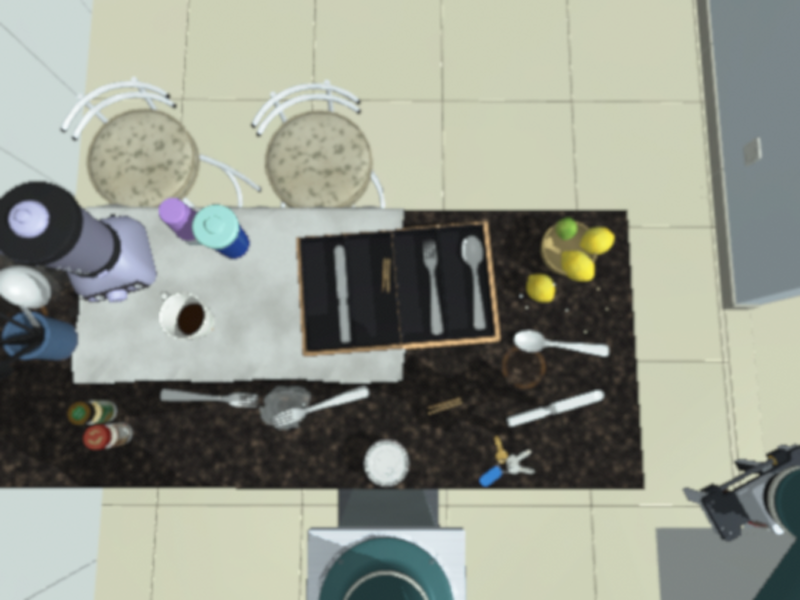

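View pics/side0.png

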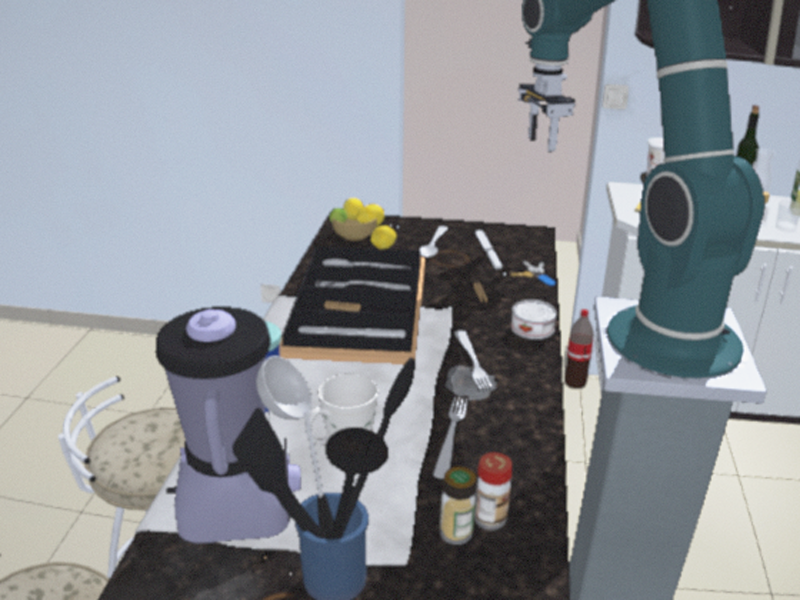

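Top view: the bins from left to right are knife, peg, fork, spoon, with heads toward +x (up). The loose pieces are fork A at (205,398) with tines to the right and fork B at (320,403) with tines to the left. The spoon is at (560,343) with its bowl to the left, the peg at (445,406) and the knife at (556,408). Next I measure poses.

```bash
cat > m.py <<'E'
from h import *
S={n:snap(n) for n in('top','side')}
def pts(n,d):
    s=S[n];v,u=np.nonzero(d['region']);ok=s['range_z'][v,u]>0
    return world(s,np.c_[u,v][ok])
if __name__=='__main__':
    al=[]
    for k in('knife_bin','peg_bin','fork_bin','spoon_bin'):
        P=pts('top',nets.cut_out('top',k)[0]); al.append(P)
        f=P[P[:,2]<12]; r=cv2.minAreaRect(P[:,:2].astype('f4'))
        print(k,'rim z',np.percentile(P[:,2],97).round(1),'centre',np.round(r[0],1),np.round(r[1]),round(r[2],1),'meanxy',P.mean(0).round(1))
    P=np.vstack(al);r=cv2.minAreaRect(P[P[:,2]>35][:,:2].astype('f4'));print('all rim',r)
    r=cv2.minAreaRect(P[:,:2].astype('f4'));print('all',r)
    for k,n in(('fork_1',2),('spoon',1),('knife',1),('peg',2)):
        for c in('top','side'):
            for d in nets.cut_out(c,k)[:n]:
                v,u=np.nonzero(d['region']); P=pts(c,d)
                if np.percentile(P[:,2],95)>25: continue
                Q=world(S[c],np.c_[u,v],6.)[:,:2]
                o=np.median(Q,0); Q=Q[np.linalg.norm(Q-o,axis=1)<130]
                w,V=np.linalg.eigh(np.cov(Q.T)); a=V[:,1]; a=a*np.sign(a[1]); 
                q=(Q-Q.mean(0))@a; e=[q.min(),q.max()]; mid=Q.mean(0)+a*np.mean(e)
                b=np.array([-a[1],a[0]])
                qq=(Q-mid)@np.c_[a,b]; pp=(P[:,:2]-mid)@a
                bins=np.linspace(-105,105,8)
                wd=[np.ptp(qq[(qq[:,0]>=i)&(qq[:,0]<j),1]).round() if ((qq[:,0]>=i)&(qq[:,0]<j)).any() else 0 for i,j in zip(bins,bins[1:])]
                hz=[np.median(P[(pp>=i)&(pp<j),2]).round() if ((pp>=i)&(pp<j)).any() else 0 for i,j in zip(bins,bins[1:])]
                print(k,c,round(d['conf'],2),'mid',mid.round(1),'len',np.ptp(q).round(),'ang of axis(+y end)',np.degrees(np.arctan2(a[1],a[0])).round(1),'w',wd,'z',hz)
    s=S['top'];im=s['img'][:,:,::-1]
    A=cv2.resize(im[225:350,100:270],(790,580),interpolation=cv2.INTER_CUBIC)[:,:]
    cv2.imwrite('pics/cA.png',A); cv2.imwrite('pics/cB.png',cv2.resize(im[215:350,290:460],(755,600),interpolation=cv2.INTER_CUBIC))
E
python3 m.py
```

```text
knife_bin rim z 47.7 centre [638.8 128.8] [261. 105.] 4.9 meanxy [635.1 130.8  15.2]
peg_bin rim z 47.7 centre [649.6  30.9] [259. 102.] 5.1 meanxy [644.3  31.4  13.4]
fork_bin rim z 47.8 centre [652.3 -67.3] [247. 102.] 4.6 meanxy [652.6 -69.5  14.3]
spoon_bin rim z 47.9 centre [ 660.9 -167.4] [247. 109.] 5.0 meanxy [ 660.  -168.7   15.7]
all rim ((645.787109375, -18.679168701171875), (242.64715576171875, 392.84454345703125), 4.936508655548096)
all ((653.4332275390625, -19.141952514648438), (261.62677001953125, 403.9103698730469), 5.627645969390869)
fork_1 top 0.72 mid [399.3 132.9] len 194.0 ang of axis(+y end) 108.2 w [np.float64(21.0), np.float64(20.0), np.float64(13.0), np.float64(10.0), np.float64(12.0), np.float64(25.0), np.float64(21.0)] z [np.float64(3.0), np.float64(6.0), np.float64(9.0), np.float64(12.0), np.float64(8.0), np.float64(2.0), np.float64(1.0)]
fork_1 top 0.67 mid [414.1 372.5] len 195.0 ang of axis(+y end) 86.1 w [np.float64(21.0), np.float64(21.0), np.float64(6.0), np.float64(7.0), np.float64(15.0), np.float64(20.0), np.float64(19.0)] z [np.float64(2.0), np.fl
[... 1736 characters left out ...]
345. ] len 204.0 ang of axis(+y end) 106.5 w [np.float64(14.0), np.float64(16.0), np.float64(16.0), np.float64(16.0), np.float64(19.0), np.float64(22.0), np.float64(20.0)] z [np.float64(6.0), np.float64(6.0), np.float64(6.0), np.float64(8.0), np.float64(10.0), np.float64(8.0), np.float64(8.0)]
peg top 0.6 mid [ 401.7 -127.4] len 44.0 ang of axis(+y end) 106.5 w [0, 0, np.float64(3.0), np.float64(8.0), np.float64(4.0), 0, 0] z [0, 0, np.float64(7.0), np.float64(10.0), np.float64(9.0), 0, 0]
peg side 0.53 mid [ 399.3 -122.6] len 79.0 ang of axis(+y end) 104.4 w [0, 0, np.float64(17.0), np.float64(18.0), np.float64(16.0), 0, 0] z [0, 0, np.float64(9.0), np.float64(10.0), np.float64(10.0), 0, 0]
```

View pics/cA.png

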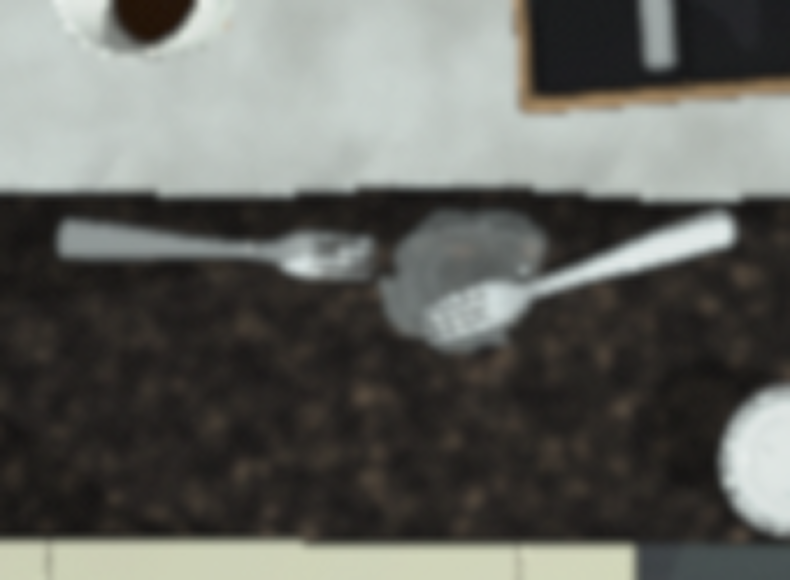

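View pics/cB.png

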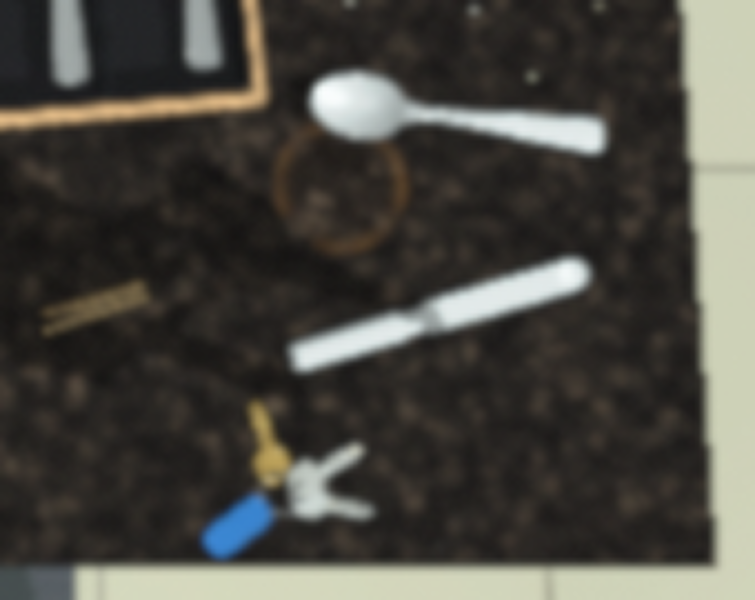

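The crops show fork A with its tines at (375,250) and handle at (57,240), and fork B with its tines at (427,330) and handle at (737,226). The gray patch is a stain. In the second crop, the spoon bowl is at (310,102), the knife handle end at (290,360) and its blade tip at (590,270). The peg's ends are (42,322) and (148,288). I'll triangulate these ends and check them against the net and depth results.

```bash
python3 - <<'E'
from h import *
s=snap('top'); t=snap('side')
A=lambda u,v:(u/4.647+100-.4,v/4.64+225-.4); B=lambda u,v:(u/4.441+290-.4,v/4.444+215-.4)
for n,h,b,L in(('forkA',A(375,250),A(57,240),206),('forkB',A(427,330),A(737,226),206),('spoon',B(310,102),B(606,137),201),('knife',B(590,270),B(290,360),210),('peg',B(148,288),B(42,322),72)):
    P=world(s,[h,b],4.)[:,:2]; d=P[0]-P[1]
    print(n,'head',P[0].round(),'tail',P[1].round(),'mid',P.mean(0).round(1),'len',np.linalg.norm(d).round(1),L,'heading',np.degrees(np.arctan2(d[1],d[0])).round(1))
# bin checks: predicted rim corners in both pictures
c=np.array([645.8,-18.7]);a=np.radians(4.94);X=np.array([np.cos(a),np.sin(a)]);Y=np.array([-X[1],X[0]])
E=[]
for n in (s,t):
    im=cv2.resize(n['img'][:,:,::-1],None,fx=3,fy=3,interpolation=cv2.INTER_CUBIC)
    for j in range(5):
        p=[np.r_[c+X*i*120+Y*(192-96*j),45] for i in(-1,1)]
        q=(proj(n,np.array(p))*3+1).round().astype(int); cv2.line(im,tuple(map(int,q[0])),tuple(map(int,q[1])),(0,255,0),1); 
    for i in(-1,1):
        q=(proj(n,np.array([np.r_[c+X*i*120+Y*k,45] for k in(-192,192)]))*3+1).round().astype(int);cv2.line(im,tuple(map(int,q[0])),tuple(map(int,q[1])),(0,255,0),1)
    k=(proj(n,np.r_[c,20])[0]*3).astype(int);E.append(cv2.resize(im[max(k[1]-220,0):k[1]+220,k[0]-200-40:k[0]+240-40],(400,400)))
cv2.imwrite('pics/bins.png',np.hstack(E))
E
```

```text
forkA head [413. 269.] tail [419. 473.] mid [416.2 371.1] len 204.3 206 heading -91.7
forkB head [363. 234.] tail [429.  36.] mid [395.9 135.1] len 208.3 206 heading 108.6
spoon head [ 538. -271.] tail [ 514. -473.] mid [ 525.8 -371.6] len 203.1 201 heading 83.4
knife head [ 424. -457.] tail [ 364. -252.] mid [ 394.2 -354.4] len 213.2 210 heading -73.6
peg head [ 411. -158.] tail [389. -86.] mid [ 400.1 -121.8] len 75.2 72 heading -72.4
```

View pics/bins.png

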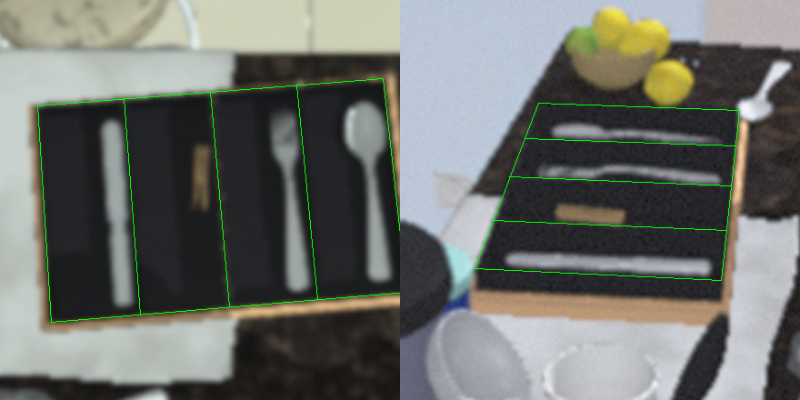

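Lengths and headings agree with the text. In the overlay, the top view fits the bins well. The side view and the mask means suggest a pitch nearer 99 mm, so I'll use that. Starting with the knife: grip at (387,-330), jaw 16.4°.

```bash
python3 -m pendant '[[[0.021,0.045,-0.01],[0,0,8]],[[0.042,0.09,-0.02],[0,0,16]],[[0.063,0.135,-0.03],[0,0,24]],[[0.085,0.18,-0.04],[0,0,32]],[[0.106,0.228,-0.055],[0,0,40]]]' 0.0 40
python3 -m pendant '[[[0,0,-0.02],[0,0,8]],[[0,0,-0.04],[0,0,16]],[[0,0,-0.06],[0,0,24]],[[0,0,-0.08],[0,0,32]],[[0,0,-0.09],[0,0,40]]]'
python3 - <<'E'
from h import *
s=snap('top');snap('side')
t=snap('side')
cv2.imwrite('pics/k1.png',np.hstack([cv2.resize(s['img'][215:350,310:460,::-1],(400,360),interpolation=cv2.INTER_CUBIC),cv2.resize(t['img'][130:230,290:401,::-1],(400,360),interpolation=cv2.INTER_CUBIC)]))
o=readout.observe();R=np.array(o['tool_rot']);print(o['tcp_pos'],np.degrees(np.arctan2(R[1,1],R[0,1])),R[:,2].round(3),o['opening'],o['ft_force'],np.round(o['qpos']))
E
```

```text
clock: 2.2
tcp_pos: [385.2, -335.1, 152.7]
tool_rot: [[0.389, 0.921, 0.001], [0.921, -0.389, -0.001], [-0.001, 0.001, -1.0]]
ft_force: [1.0, -0.7, 0.1]
opening: 57.0
clock: 2.7
tcp_pos: [384.8, -334.6, 61.3]
tool_rot: [[-0.299, 0.954, 0.0], [0.954, 0.299, 0.001], [0.001, 0.001, -1.0]]
ft_force: [0.8, -0.3, 0.8]
opening: 46.7
[ 384.9675883  -335.02049312   62.43715152] 16.8991697941122 [ 0.001  0.001 -1.   ] 46.93733980770624 [ 0.14939398  0.12523187 -0.3911022 ] [ 54.  25. -20. 115.  12.  42.  44.]
```

View pics/k1.png

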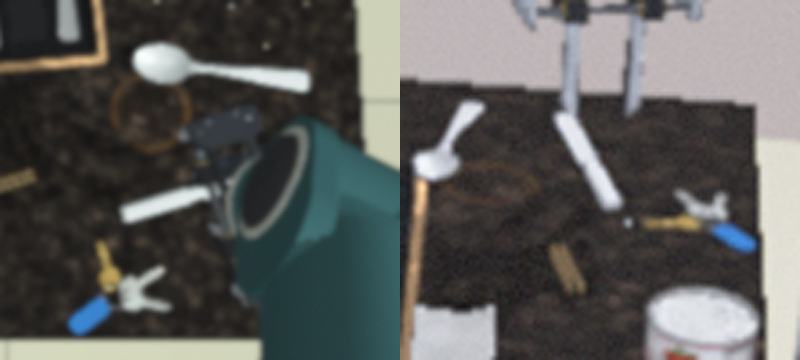

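The top view shows the gripper over the knife's handle/middle, and the side view shows the fingers straddling the knife. I'll go down, grip and lift.

```bash
python3 -m pendant '[[[0.001,0.003,-0.02],[0,0,0]],[[0.002,0.005,-0.04],[0,0,0]],[[0.002,0.005,-0.052],[0,0,0]],[[0.002,0.005,-0.059],[0,0,0]],[[0.002,0.005,-0.060],[0,0,0]]]'
python3 -m pendant '[[[0,0,0],[0,0,0]],[[0,0,0],[0,0,0]],[[0,0,0],[0,0,0]],[[0,0,0],[0,0,0]],[[0,0,0],[0,0,0]]]' -1 40
python3 -m pendant '[[[0,0,0.01],[0,0,0]],[[0,0,0.03],[0,0,0]],[[0,0,0.06],[0,0,0]],[[0,0,0.09],[0,0,0]],[[0,0,0.12],[0,0,0]]]'
```

```text
clock: 3.35
tcp_pos: [387.0, -330.1, 2.3]
tool_rot: [[-0.289, 0.957, 0.001], [0.957, 0.289, 0.001], [0.001, 0.001, -1.0]]
ft_force: [0.8, -0.3, -0.1]
opening: 46.8
clock: 3.85
tcp_pos: [387.0, -330.2, 2.6]
tool_rot: [[-0.289, 0.957, 0.001], [0.957, 0.289, 0.001], [0.0, 0.001, -1.0]]
ft_force: [-1.4, 0.2, 4.8]
opening: 15.5
clock: 4.35
tcp_pos: [387.0, -330.0, 124.5]
tool_rot: [[-0.289, 0.957, 0.001], [0.957, 0.289, 0.001], [0.0, 0.001, -1.0]]
ft_force: [0.5, 0.2, -1.3]
opening: 15.3
```

```bash
python3 -m pendant '[[[0.015,0.031,0.005],[0,0,5.2]],[[0.03,0.063,0.01],[0,0,10.4]],[[0.044,0.094,0.015],[0,0,15.6]],[[0.059,0.126,0.02],[0,0,20.8]],[[0.074,0.157,0.02],[0,0,26]]]'
python3 -m pendant '[[[0.015,0.031,0],[0,0,5.2]],[[0.03,0.063,0],[0,0,10.4]],[[0.044,0.094,0],[0,0,15.6]],[[0.059,0.126,0],[0,0,20.8]],[[0.074,0.157,0],[0,0,26]]]'
python3 -m pendant '[[[0.015,0.031,0],[0,0,5.2]],[[0.03,0.063,0],[0,0,10.4]],[[0.044,0.094,0],[0,0,15.6]],[[0.059,0.126,0],[0,0,20.8]],[[0.074,0.157,0],[0,0,26]]]'
python3 - <<'E'
from h import *
s=snap('top');t=snap('side')
cv2.imwrite('pics/k2.png',np.hstack([cv2.resize(s['img'][130:265,190:340,::-1],(400,360),interpolation=cv2.INTER_CUBIC),cv2.resize(t['img'][130:265,170:320,::-1],(400,360),interpolation=cv2.INTER_CUBIC)]))
for c,S in(('top',s),('side',t)):
  for d in nets.cut_out(c,'knife')[:3]:
    v,u=np.nonzero(d['region']);P=world(S,np.c_[u,v]);print(c,d['conf'],d['xy'],P.min(0).round(),np.median(P,0).round(),P.max(0).round())
E
```

```text
clock: 4.85
tcp_pos: [461.6, -171.7, 145.9]
tool_rot: [[-0.682, 0.731, 0.002], [0.731, 0.682, -0.0], [-0.001, 0.001, -1.0]]
ft_force: [0.8, -0.1, -1.1]
opening: 15.7
clock: 5.35
tcp_pos: [535.9, -13.4, 146.6]
tool_rot: [[-0.935, 0.354, 0.002], [0.354, 0.935, 0.0], [-0.002, 0.001, -1.0]]
ft_force: [-0.8, -0.3, 0.4]
opening: 15.4
clock: 5.85
tcp_pos: [610.2, 144.7, 147.4]
tool_rot: [[-0.995, -0.095, 0.002], [-0.095, 0.995, 0.001], [-0.002, 0.001, -1.0]]
ft_force: [0.0, -0.4, -0.5]
opening: 15.2
side 0.87 [243.6, 197.4] [ 535. -121.    6.] [632. 155. 152.] [732. 176. 164.]
```

View pics/k2.png

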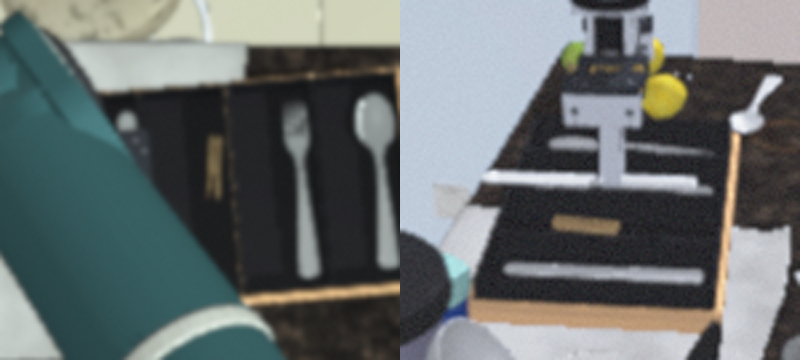

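Side view: the knife is held level, spanning x 535 to 732 mm, so its mid is at 633.5, which is on target. Lowering into the bin.

```bash
python3 -m pendant '[[[-0.001,-0.002,-0.03],[0,0,0]],[[-0.001,-0.004,-0.065],[0,0,0]],[[-0.001,-0.004,-0.1],[0,0,0]],[[-0.001,-0.004,-0.12],[0,0,0]],[[-0.001,-0.004,-0.133],[0,0,0]]]'
python3 -m pendant '[[[0,0,-0.001],[0,0,0]],[[0,0,-0.001],[0,0,0]],[[0,0,-0.001],[0,0,0]],[[0,0,-0.001],[0,0,0]],[[0,0,-0.001],[0,0,0]]]' -0.5
python3 -m pendant '[[[0,0,0.02],[0,0,0]],[[0,0,0.05],[0,0,0]],[[0,0,0.09],[0,0,0]],[[0,0,0.12],[0,0,0]],[[0,0,0.13],[0,0,0]]]'
```

```text
clock: 6.55
tcp_pos: [608.0, 138.2, 12.7]
tool_rot: [[-0.996, -0.09, -0.0], [-0.09, 0.996, -0.0], [0.0, -0.0, -1.0]]
ft_force: [-0.2, -0.4, 0.7]
opening: 15.4
clock: 7.05
tcp_pos: [608.3, 138.2, 12.4]
tool_rot: [[-0.996, -0.09, 0.001], [-0.09, 0.996, -0.0], [-0.001, -0.0, -1.0]]
ft_force: [0.5, -0.8, -0.1]
opening: 23.3
clock: 7.55
tcp_pos: [609.5, 138.8, 145.9]
tool_rot: [[-0.996, -0.09, 0.005], [-0.09, 0.996, 0.001], [-0.005, 0.0, -1.0]]
ft_force: [0.5, -0.7, -0.1]
opening: 23.1
```

```bash
python3 -m pendant '[[[-0.021,-0.026,0],[0,0,-7.8]],[[-0.042,-0.052,0],[0,0,-15.6]],[[-0.063,-0.078,0],[0,0,-23.4]],[[-0.084,-0.104,0],[0,0,-31.2]],[[-0.105,-0.130,0],[0,0,-39]]]' 0.0
python3 -m pendant '[[[-0.021,-0.026,0],[0,0,-7.8]],[[-0.042,-0.052,-0.01],[0,0,-15.6]],[[-0.063,-0.078,-0.03],[0,0,-23.4]],[[-0.084,-0.104,-0.06],[0,0,-31.2]],[[-0.105,-0.130,-0.085],[0,0,-39]]]'
python3 - <<'E'
from h import *
s=snap('top');t=snap('side')
cv2.imwrite('pics/k3.png',np.hstack([cv2.resize(s['img'][130:310,190:390,::-1],(400,360),interpolation=cv2.INTER_CUBIC),cv2.resize(t['img'][130:265,260:410,::-1],(400,360),interpolation=cv2.INTER_CUBIC)]))
o=readout.observe();R=np.array(o['tool_rot']);print(o['tcp_pos'],np.degrees(np.arctan2(R[1,1],R[0,1])))
for c,S in(('top',s),('side',t)):
  for d in nets.cut_out(c,'peg')[:2]:
    v,u=np.nonzero(d['region']);P=world(S,np.c_[u,v]);print(c,round(d['conf'],2),d['xy'],P.min(0).round(),np.median(P,0).round(),P.max(0).round())
E
```

```text
clock: 8.05
tcp_pos: [503.3, 7.7, 145.6]
tool_rot: [[-0.827, 0.562, 0.004], [0.562, 0.827, -0.003], [-0.005, -0.0, -1.0]]
ft_force: [0.4, 0.0, 0.2]
opening: 47.0
clock: 8.55
tcp_pos: [397.0, -123.2, 59.6]
tool_rot: [[-0.284, 0.959, 0.002], [0.959, 0.284, -0.005], [-0.005, 0.0, -1.0]]
ft_force: [1.1, -1.6, -0.6]
opening: 47.0
[ 394.15576324 -124.38372131   58.04151312] 16.319919074223336
side 0.6 [335.0, 208.8] [ 385. -165.   -2.] [ 400. -117.    9.] [412. -80.  15.]
```

View pics/k3.png

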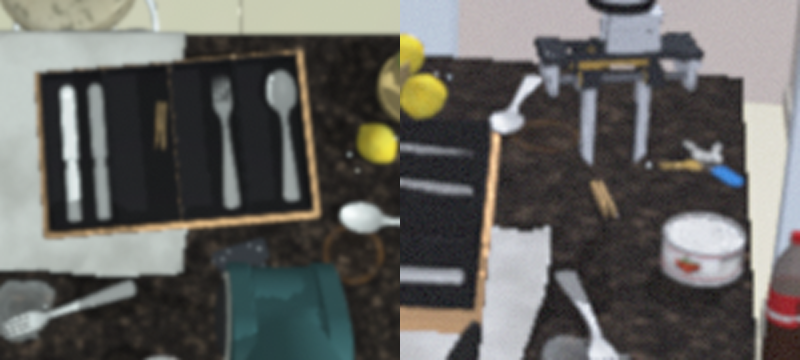

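The knife lies in its bin beside the fixed one, blade toward the head end. The gripper is above the peg, so I'll pick that up.

```bash
python3 -m pendant '[[[0.006,0.003,-0.02],[0,0,0.5]],[[0.006,0.003,-0.04],[0,0,0.5]],[[0.006,0.003,-0.050],[0,0,0.5]],[[0.006,0.003,-0.055],[0,0,0.5]],[[0.006,0.003,-0.055],[0,0,0.5]]]'
python3 -m pendant '[[[0,0,0],[0,0,0]],[[0,0,0],[0,0,0]],[[0,0,0],[0,0,0]],[[0,0,0],[0,0,0]],[[0,0,0],[0,0,0]]]' -1 30
python3 -m pendant '[[[0,0,0.01],[0,0,0]],[[0,0,0.03],[0,0,0]],[[0,0,0.06],[0,0,0]],[[0,0,0.09],[0,0,0]],[[0,0,0.12],[0,0,0]]]'
```

```text
clock: 9.25
tcp_pos: [404.3, -118.8, 5.5]
tool_rot: [[-0.299, 0.954, 0.001], [0.954, 0.299, -0.004], [-0.004, -0.001, -1.0]]
ft_force: [0.8, 0.1, 0.4]
opening: 47.1
clock: 9.75
tcp_pos: [404.5, -118.9, 5.7]
tool_rot: [[-0.299, 0.954, 0.001], [0.954, 0.299, -0.004], [-0.004, -0.0, -1.0]]
ft_force: [-0.7, -0.4, 5.8]
opening: 14.0
clock: 10.25
tcp_pos: [404.2, -118.6, 127.5]
tool_rot: [[-0.299, 0.954, 0.001], [0.954, 0.299, -0.004], [-0.004, -0.0, -1.0]]
ft_force: [-0.6, -0.9, 1.2]
opening: 14.4
```

```bash
python3 -m pendant '[[[0.024,0.016,0],[0,0,7.7]],[[0.048,0.032,0],[0,0,15.5]],[[0.071,0.048,0],[0,0,23.2]],[[0.095,0.064,0],[0,0,31]],[[0.118,0.08,0],[0,0,38.7]]]'
python3 -m pendant '[[[0.024,0.016,0],[0,0,7.7]],[[0.048,0.032,0],[0,0,15.5]],[[0.071,0.048,0],[0,0,23.2]],[[0.095,0.064,0],[0,0,31]],[[0.118,0.08,0],[0,0,38.7]]]'
python3 -m pendant '[[[0,0,-0.025],[0,0,0]],[[0,0,-0.06],[0,0,0]],[[0,0,-0.085],[0,0,0]],[[0,0,-0.1],[0,0,0]],[[0,0,-0.107],[0,0,0]]]'
python3 -m pendant '[[[0,0,0],[0,0,0]],[[0,0,0],[0,0,0]],[[0,0,0],[0,0,0]],[[0,0,0],[0,0,0]],[[0,0,0],[0,0,0]]]' -0.5
python3 -m pendant '[[[0,0,0.02],[0,0,0]],[[0,0,0.05],[0,0,0]],[[0,0,0.09],[0,0,0]],[[0,0,0.12],[0,0,0]],[[0,0,0.13],[0,0,0]]]'
```

```text
clock: 10.75
tcp_pos: [523.1, -37.9, 128.3]
tool_rot: [[-0.833, 0.553, 0.004], [0.553, 0.833, -0.003], [-0.004, -0.0, -1.0]]
ft_force: [0.9, -0.4, -0.0]
opening: 14.2
clock: 11.25
tcp_pos: [641.8, 42.5, 129.1]
tool_rot: [[-0.995, -0.095, 0.004], [-0.095, 0.995, 0.0], [-0.004, -0.0, -1.0]]
ft_force: [0.5, -0.3, 0.1]
opening: 14.4
clock: 11.75
tcp_pos: [641.4, 42.4, 21.6]
tool_rot: [[-0.995, -0.095, 0.003], [-0.095, 0.995, 0.0], [-0.003, -0.0, -1.0]]
ft_force: [0.4, 0.4, -0.5]
opening: 14.4
clock: 12.25
tcp_pos: [641.7, 42.4, 22.1]
tool_rot: [[-0.995, -0.095, 0.004], [-0.095, 0.995, 0.0], [-0.004, -0.0, -1.0]]
ft_force: [1.0, -1.1, 0.6]
opening: 23.5
clock: 12.75
tcp_pos: [642.9, 42.8, 155.6]
tool_rot: [[-0.995, -0.095, 0.008], [-0.095, 0.995, 0.0], [-0.008, -0.0, -1.0]]
ft_force: [0.4, 0.2, -0.6]
opening: 23.7
```

```bash
python3 -m pendant '[[[-0.018,0.026,0],[0,0,-8]],[[-0.036,0.053,0],[0,0,-16]],[[-0.054,0.08,0],[0,0,-24]],[[-0.072,0.106,0],[0,0,-32]],[[-0.09,0.132,0],[0,0,-40]]]' 0.0
python3 -m pendant '[[[-0.018,0.026,0],[0,0,-8]],[[-0.036,0.053,0],[0,0,-16]],[[-0.054,0.08,0],[0,0,-24]],[[-0.072,0.106,0],[0,0,-32]],[[-0.09,0.132,0],[0,0,-40]]]'
python3 -m pendant '[[[-0.01,0.014,0],[0,0,-4]],[[-0.02,0.028,0],[0,0,-8]],[[-0.03,0.042,0],[0,0,-12]],[[-0.04,0.056,0],[0,0,-16]],[[-0.046,0.067,0],[0,0,-18.4]]]'
python3 - <<'E'
from h import *
s=snap('top');t=snap('side')
cv2.imwrite('pics/k4.png',np.hstack([cv2.resize(s['img'][130:310,90:290,::-1],(400,360),interpolation=cv2.INTER_CUBIC),cv2.resize(t['img'][200:380,230:430,::-1],(400,360),interpolation=cv2.INTER_CUBIC)]))
o=readout.observe();R=np.array(o['tool_rot']);print(o['tcp_pos'],np.degrees(np.arctan2(R[1,1],R[0,1])))
v,u=np.mgrid[0:420,0:560]
for n,S in(('top',s),('side',t)):
  P=world(S,np.c_[u.ravel(),v.ravel()]);m=(P[:,0]>330)&(P[:,0]<620)&(P[:,1]>310)&(P[:,1]<560)&(P[:,2]>50)&(P[:,2]<120)
  Q=P[m]; H,xe,ye=np.histogram2d(Q[:,0],Q[:,1],bins=[range(330,621,30),range(310,561,25)]);print(n);print(H.astype(int))
E
```

```text
clock: 13.25
tcp_pos: [551.8, 175.6, 155.2]
tool_rot: [[-0.82, 0.572, 0.006], [0.572, 0.82, -0.005], [-0.008, -0.001, -1.0]]
ft_force: [0.9, 0.1, 0.1]
opening: 46.9
clock: 13.75
tcp_pos: [460.8, 308.4, 154.9]
tool_rot: [[-0.255, 0.967, 0.001], [0.967, 0.255, -0.008], [-0.008, -0.001, -1.0]]
ft_force: [-0.4, 0.8, -0.2]
opening: 47.1
clock: 14.25
tcp_pos: [413.8, 376.1, 154.5]
tool_rot: [[0.065, 0.998, -0.002], [0.998, -0.065, -0.008], [-0.008, -0.002, -1.0]]
ft_force: [0.5, 0.0, 0.7]
opening: 46.7
[413.53238328 376.58481126 154.56515478] -3.5184821737365577
top
[[ 0  0  0  0  0  0  0  0  0  0]
 [ 0  0  0  0  0  0  0  0  0  0]
 [ 0  0  0  0  0  0  0  0  0  0]
 [ 0  0  0  0  0  0  0  0  0  0]
 [ 0  0  0  0  0  0  0  0  0  0]
 [ 0  0  0  0  0  0  0  0  0  0]
 [ 0  0 14 22 20  0  0  0  0  0]
 [ 0 15 40  0 23 61  0  0  0  0]
 [ 0 21 15  0  5 93  0  0  0  0]]
side
[[  0   0   0   0   0   0   0   0  14 129]
 [  0   0   0   0   0   0   0   0   0  30]
 [  0   0   0   0   0   0   0   0   0   0]
 [  0   0   0   0   0   0   0   0   0   0]
 [  0   0   0   0   0   0   0   0   0   0]
 [  0   0   0   0   0   0   0   0   0   0]
 [  0   0  17  26  87   3   0   0   0   0]
 [  0   7 187   0  32 189   0   0   0   0]
 [  0  22 225   0   0 198   0   0   0   0]]
```

View pics/k4.png

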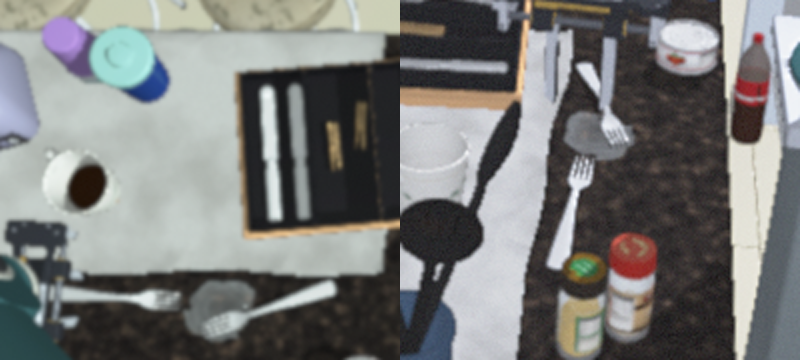

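```bash
python3 - <<'E'
from h import *
v,u=np.mgrid[0:420,0:560]
for n in('top','side'):
  S=snap(n);P=world(S,np.c_[u.ravel(),v.ravel()]);m=(P[:,0]>490)&(P[:,0]<600)&(P[:,1]>320)&(P[:,1]<460)&(P[:,2]>30)&(P[:,2]<125)
  Q=P[m];print(n,np.percentile(Q[:,2],[50,90,98,100]).round(),np.percentile(Q[:,0],[0,1,3]).round())
  d=[x for x in nets.cut_out(n,'fork_1')]
  for x in d:
    vv,uu=np.nonzero(x['region']);F=world(S,np.c_[uu,vv]);F=F[(F[:,1]>250)&(F[:,2]<30)]
    if len(F)>40: print('fork',x['conf'],F[:,1].min().round(),F[:,1].max().round(),np.polyfit(F[:,1]-371,F[:,0],1).round(3))
E
```

```text
top [44. 91. 96. 98.] [528. 530. 533.]
fork 0.81 280.0 466.0 [7.20000e-02 4.14098e+02]
side [72. 92. 95. 98.] [528. 530. 532.]
fork 0.57 299.0 477.0 [7.90000e-02 4.12848e+02]
```

Mug: x ≥ 528, height ≤ 98, so it is clear of the gripper. The fork's axis is at -94°, centred on x ≈ 414 at the grip. Descending.

```bash
python3 -m pendant '[[[0,0,-0.03],[0,0,-0.7]],[[0,0,-0.06],[0,0,-0.7]],[[0,0,-0.09],[0,0,-0.7]],[[0,0,-0.115],[0,0,-0.7]],[[0,0,-0.125],[0,0,-0.7]]]'
python3 -m pendant '[[[0,-0.003,-0.01],[0,0,0]],[[0,-0.003,-0.02],[0,0,0]],[[0,-0.003,-0.024],[0,0,0]],[[0,-0.003,-0.024],[0,0,0]],[[0,-0.003,-0.024],[0,0,0]]]'
python3 -m pendant '[[[0,0,0],[0,0,0]],[[0,0,0],[0,0,0]],[[0,0,0],[0,0,0]],[[0,0,0],[0,0,0]],[[0,0,0],[0,0,0]]]' -1 40
python3 -m pendant '[[[0,0,0.01],[0,0,0]],[[0,0,0.04],[0,0,0]],[[0,0,0.08],[0,0,0]],[[0,0,0.12],[0,0,0]],[[0,0,0.15],[0,0,0]]]'
python3 - <<'E'
from h import *
for n in('top','side'):
  S=snap(n)
  for x in nets.cut_out(n,'fork_1'):
    vv,uu=np.nonzero(x['region']);F=world(S,np.c_[uu,vv]);print(n,round(x['conf'],2),F.min(0).round(),np.median(F,0).round(),F.max(0).round(),np.polyfit(F[:,1]-373,F[:,2],1).round(3))
E
```

```text
clock: 15.05
tcp_pos: [415.0, 373.0, 27.5]
tool_rot: [[0.076, 0.997, -0.004], [0.997, -0.076, -0.01], [-0.011, -0.003, -1.0]]
ft_force: [0.4, -0.2, -0.4]
opening: 47.5
clock: 15.55
tcp_pos: [415.2, 370.3, 4.1]
tool_rot: [[0.075, 0.997, -0.003], [0.997, -0.075, -0.01], [-0.01, -0.003, -1.0]]
ft_force: [-0.5, 0.2, -0.2]
opening: 46.8
clock: 16.05
tcp_pos: [415.2, 370.3, 4.1]
tool_rot: [[0.075, 0.997, -0.003], [0.997, -0.075, -0.01], [-0.01, -0.003, -1.0]]
ft_force: [0.6, -1.0, 2.6]
opening: 10.5
clock: 16.55
tcp_pos: [415.2, 370.7, 157.2]
tool_rot: [[0.075, 0.997, -0.002], [0.997, -0.075, -0.009], [-0.009, -0.001, -1.0]]
ft_force: [-0.3, 0.3, -0.9]
opening: 10.1
top 0.75 [397. -10.  -7.] [413. 323. 156.] [ 425.  388. 1194.] [-2.3   24.379]
top 0.7 [367. -10.  -5.] [403. 121.   5.] [ 436.  215. 1194.] [ -0.183 -36.52 ]
side 0.72 [413.  52.   2.] [420. 431. 162.] [438. 476. 170.] [8.10000e-02 1.57599e+02]
side 0.67 [368.  96.  -1.] [388. 179.   6.] [409. 204.  16.] [ -0.118 -17.224]
```

```bash
python3 -m pendant '[[[0.016,-0.028,0],[0,0,6.6]],[[0.031,-0.056,0],[0,0,13.2]],[[0.047,-0.083,0],[0,0,19.8]],[[0.062,-0.111,0],[0,0,26.4]],[[0.078,-0.139,0],[0,0,33]]]'
python3 -m pendant '[[[0.016,-0.028,0],[0,0,6.6]],[[0.031,-0.056,0],[0,0,13.2]],[[0.047,-0.083,0],[0,0,19.8]],[[0.062,-0.111,0],[0,0,26.4]],[[0.078,-0.139,0],[0,0,33]]]'
python3 -m pendant '[[[0.016,-0.028,0],[0,0,6.6]],[[0.031,-0.056,0],[0,0,13.2]],[[0.047,-0.083,0],[0,0,19.8]],[[0.062,-0.111,0],[0,0,26.4]],[[0.077,-0.138,0],[0,0,33]]]'
python3 - <<'E'
from h import *
S=snap('side')
for x in nets.cut_out('side','fork_1'):
    vv,uu=np.nonzero(x['region']);F=world(S,np.c_[uu,vv]);print(round(x['conf'],2),F.min(0).round(),np.median(F,0).round(),F.max(0).round())
E
```

```text
clock: 17.25
tcp_pos: [493.2, 229.9, 153.8]
tool_rot: [[-0.484, 0.875, 0.001], [0.875, 0.484, -0.01], [-0.009, -0.003, -1.0]]
ft_force: [0.4, -0.3, -0.6]
opening: 10.7
clock: 17.75
tcp_pos: [570.9, 89.6, 152.7]
tool_rot: [[-0.885, 0.466, 0.005], [0.466, 0.885, -0.007], [-0.007, -0.004, -1.0]]
ft_force: [-0.0, 0.2, -0.0]
opening: 10.7
clock: 18.25
tcp_pos: [647.7, -49.7, 151.4]
tool_rot: [[-0.995, -0.096, 0.006], [-0.096, 0.995, -0.003], [-0.005, -0.004, -1.0]]
ft_force: [0.5, -0.1, 0.4]
opening: 10.1
0.67 [365.  49.  -0.] [397. 142.   6.] [432. 206.  15.]
0.63 [548. -71. 146.] [626. -49. 153.] [741. -25. 162.]
```

```bash
python3 -m pendant '[[[0.002,0.001,-0.03],[0,0,-0.5]],[[0.003,0.002,-0.065],[0,0,-0.5]],[[0.003,0.002,-0.1],[0,0,-0.5]],[[0.003,0.002,-0.122],[0,0,-0.5]],[[0.003,0.002,-0.132],[0,0,-0.5]]]'
python3 -m pendant '[[[0,0,0],[0,0,0]],[[0,0,0],[0,0,0]],[[0,0,0],[0,0,0]],[[0,0,0],[0,0,0]],[[0,0,0],[0,0,0]]]' -0.62
python3 -m pendant '[[[0,0,0.02],[0,0,0]],[[0,0,0.05],[0,0,0]],[[0,0,0.09],[0,0,0]],[[0,0,0.12],[0,0,0]],[[0,0,0.13],[0,0,0]]]'
```

```text
clock: 18.85
tcp_pos: [649.4, -50.4, 15.5]
tool_rot: [[-0.997, -0.082, 0.001], [-0.082, 0.997, -0.003], [-0.001, -0.003, -1.0]]
ft_force: [-0.0, 0.3, -0.0]
opening: 10.3
clock: 19.35
tcp_pos: [649.8, -50.5, 16.2]
tool_rot: [[-0.997, -0.082, 0.002], [-0.082, 0.997, -0.004], [-0.002, -0.004, -1.0]]
ft_force: [0.5, 0.4, -0.8]
opening: 18.0
clock: 19.85
tcp_pos: [651.1, -50.4, 150.0]
tool_rot: [[-0.997, -0.082, 0.007], [-0.082, 0.997, -0.004], [-0.006, -0.005, -1.0]]
ft_force: [0.7, 0.1, -0.4]
opening: 17.9
```

```bash
python3 -m pendant '[[[-0.025,0.018,0],[0,0,-7.6]],[[-0.051,0.037,0],[0,0,-15.3]],[[-0.076,0.055,0],[0,0,-22.9]],[[-0.102,0.074,0],[0,0,-30.5]],[[-0.127,0.092,0],[0,0,-38.1]]]' 0.0
python3 -m pendant '[[[-0.025,0.018,0],[0,0,-7.6]],[[-0.051,0.037,0],[0,0,-15.3]],[[-0.076,0.055,0],[0,0,-22.9]],[[-0.102,0.074,0],[0,0,-30.5]],[[-0.127,0.092,-0.02],[0,0,-38.1]]]'
python3 - <<'E'
from h import *
o=readout.observe();R=np.array(o['tool_rot']);print(o['tcp_pos'],np.degrees(np.arctan2(R[1,1],R[0,1])))
ims=[]
for n,(a,b) in(('top',(150,220)),('side',(150,190))):
  S=snap(n);ims.append(cv2.resize(S['img'][a:a+135,b:b+150,::-1],(400,360),interpolation=cv2.INTER_CUBIC))
  for x in nets.cut_out(n,'fork_1'):
    vv,uu=np.nonzero(x['region']);ok=S['range_z'][vv,uu]>0;F=world(S,np.c_[uu,vv][ok]);F=F[F[:,2]<60];p=np.polyfit(F[:,1]-134,F[:,0],1)
    print(n,round(x['conf'],2),F.min(0).round(),np.median(F,0).round(),F.max(0).round(),p.round(2),90-np.degrees(np.arctan(p[0])).round(1))
cv2.imwrite('pics/k5.png',np.hstack(ims))
E
```

```text
clock: 20.35
tcp_pos: [522.7, 42.2, 149.7]
tool_rot: [[-0.832, 0.555, 0.002], [0.555, 0.832, -0.007], [-0.006, -0.005, -1.0]]
ft_force: [0.9, 1.4, 0.0]
opening: 46.8
clock: 20.85
tcp_pos: [395.7, 135.0, 130.8]
tool_rot: [[-0.306, 0.952, 0.001], [0.952, 0.306, -0.007], [-0.007, -0.001, -1.0]]
ft_force: [0.8, 0.8, -0.4]
opening: 46.5
[395.68114767 135.04926917 130.849065  ] 17.823173751076947
top 0.72 [547. -68.   4.] [629. -50.  12.] [744. -32.  25.] [   5.61 1672.06] 10.099999999999994
top 0.44 [400.  43.  -2.] [418.  78.   6.] [436. 120.  15.] [-3.300e-01  3.995e+02] 108.2
side 0.7 [361.  43.  -5.] [391. 165.   5.] [438. 226.  15.] [-3.4000e-01  3.9988e+02] 108.7
```

View pics/k5.png

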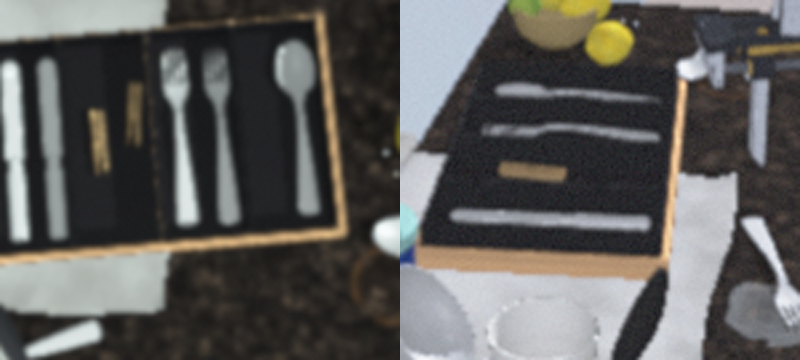

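The picture shows the placed fork (178,140) beside the fixed one (220,140), about 46 mm apart, tines to the head end. Fork B's axis is at 108.5°, x ≈ 399 at y = 135. Picking it up.

```bash
python3 -m pendant '[[[0.002,0,-0.03],[0,0,0.6]],[[0.002,0,-0.06],[0,0,0.6]],[[0.002,0,-0.085],[0,0,0.6]],[[0.002,0,-0.1],[0,0,0.6]],[[0.002,0,-0.107],[0,0,0.6]]]'
python3 -m pendant '[[[0,0,-0.008],[0,0,0]],[[0,0,-0.015],[0,0,0]],[[0,0,-0.019],[0,0,0]],[[0,0,-0.019],[0,0,0]],[[0,0,-0.019],[0,0,0]]]'
python3 -m pendant '[[[0,0,0],[0,0,0]],[[0,0,0],[0,0,0]],[[0,0,0],[0,0,0]],[[0,0,0],[0,0,0]],[[0,0,0],[0,0,0]]]' -1 40
python3 -m pendant '[[[0,0,0.01],[0,0,0]],[[0,0,0.04],[0,0,0]],[[0,0,0.08],[0,0,0]],[[0,0,0.12],[0,0,0]],[[0,0,0.15],[0,0,0]]]'
```

```text
clock: 21.55
tcp_pos: [397.7, 133.6, 21.5]
tool_rot: [[-0.325, 0.946, -0.004], [0.946, 0.325, -0.008], [-0.006, -0.007, -1.0]]
ft_force: [-0.1, 0.2, 0.5]
opening: 47.0
clock: 22.05
tcp_pos: [397.9, 133.7, 2.8]
tool_rot: [[-0.325, 0.946, -0.004], [0.946, 0.325, -0.008], [-0.006, -0.006, -1.0]]
ft_force: [-0.7, 0.8, -0.6]
opening: 46.8
clock: 22.55
tcp_pos: [398.0, 133.7, 2.8]
tool_rot: [[-0.325, 0.946, -0.004], [0.946, 0.325, -0.008], [-0.006, -0.006, -1.0]]
ft_force: [1.3, -0.4, 3.8]
opening: 10.6
clock: 23.05
tcp_pos: [397.9, 134.1, 155.6]
tool_rot: [[-0.326, 0.945, -0.002], [0.945, 0.326, -0.007], [-0.006, -0.005, -1.0]]
ft_force: [0.5, -0.8, -1.2]
opening: 10.8
```

```bash
python3 -m pendant '[[[0.017,-0.014,0],[0,0,-6.9]],[[0.034,-0.028,0],[0,0,-13.8]],[[0.05,-0.041,0],[0,0,-20.7]],[[0.067,-0.055,0],[0,0,-27.6]],[[0.084,-0.069,0],[0,0,-34.7]]]'
python3 -m pendant '[[[0.017,-0.014,0],[0,0,-6.9]],[[0.034,-0.028,0],[0,0,-13.8]],[[0.05,-0.041,0],[0,0,-20.7]],[[0.067,-0.055,0],[0,0,-27.6]],[[0.084,-0.069,0],[0,0,-34.7]]]'
python3 -m pendant '[[[0.017,-0.014,0],[0,0,-6.9]],[[0.034,-0.028,0],[0,0,-13.8]],[[0.05,-0.041,0],[0,0,-20.7]],[[0.067,-0.055,0],[0,0,-27.6]],[[0.084,-0.069,0],[0,0,-34.7]]]'
python3 - <<'E'
from h import *
S=snap('side')
for x in nets.cut_out('side','fork_1'):
    vv,uu=np.nonzero(x['region']);F=world(S,np.c_[uu,vv]);print(round(x['conf'],2),F.min(0).round(),np.median(F,0).round(),F.max(0).round())
E
```

```text
clock: 23.55
tcp_pos: [482.3, 64.6, 156.3]
tool_rot: [[0.275, 0.961, -0.006], [0.961, -0.275, -0.004], [-0.006, -0.005, -1.0]]
ft_force: [0.4, 0.8, -1.7]
opening: 10.4
clock: 24.05
tcp_pos: [566.7, -4.7, 157.0]
tool_rot: [[0.776, 0.63, -0.007], [0.63, -0.776, 0.001], [-0.005, -0.005, -1.0]]
ft_force: [0.5, -0.4, -0.5]
opening: 10.7
clock: 24.55
tcp_pos: [651.1, -74.0, 157.8]
tool_rot: [[0.997, 0.072, -0.006], [0.072, -0.997, 0.006], [-0.005, -0.006, -1.0]]
ft_force: [-1.0, -0.5, -0.7]
opening: 10.5
0.58 [  351. -1283.  -383.] [671. -72. 160.] [1062. 1366.  794.]
0.48 [351. -69.  -0.] [646. -10.  25.] [ 791. 1366.  794.]
```

```bash
python3 -m pendant '[[[-0.001,0.001,-0.03],[0,0,1]],[[-0.001,0.001,-0.065],[0,0,1]],[[-0.001,0.001,-0.1],[0,0,1]],[[-0.001,0.001,-0.124],[0,0,1]],[[-0.001,0.001,-0.134],[0,0,1]]]'
python3 -m pendant '[[[0,0,0],[0,0,0]],[[0,0,0],[0,0,0]],[[0,0,0],[0,0,0]],[[0,0,0],[0,0,0]],[[0,0,0],[0,0,0]]]' -0.62
python3 -m pendant '[[[0,0,0.02],[0,0,0]],[[0,0,0.05],[0,0,0]],[[0,0,0.09],[0,0,0]],[[0,0,0.12],[0,0,0]],[[0,0,0.13],[0,0,0]]]'
```

```text
clock: 25.15
tcp_pos: [649.1, -73.8, 21.6]
tool_rot: [[0.996, 0.089, -0.008], [0.09, -0.996, 0.006], [-0.008, -0.007, -1.0]]
ft_force: [0.3, 0.3, -0.4]
opening: 10.4
clock: 25.65
tcp_pos: [649.5, -73.8, 22.4]
tool_rot: [[0.996, 0.09, -0.007], [0.09, -0.996, 0.006], [-0.007, -0.007, -1.0]]
ft_force: [1.3, -1.0, 0.2]
opening: 17.8
clock: 26.15
tcp_pos: [650.9, -73.9, 156.3]
tool_rot: [[0.996, 0.09, -0.003], [0.09, -0.996, 0.006], [-0.002, -0.006, -1.0]]
ft_force: [0.5, -0.4, -0.3]
opening: 17.9
```

```bash
python3 -m pendant '[[[-0.012,-0.03,0],[0,0,7.8]],[[-0.025,-0.06,0],[0,0,15.6]],[[-0.037,-0.089,0],[0,0,23.5]],[[-0.05,-0.119,0],[0,0,31.3]],[[-0.062,-0.149,0],[0,0,39.1]]]' 0.0
python3 -m pendant '[[[-0.012,-0.03,0],[0,0,7.8]],[[-0.025,-0.06,0],[0,0,15.6]],[[-0.037,-0.089,0],[0,0,23.5]],[[-0.05,-0.119,0],[0,0,31.3]],[[-0.062,-0.149,0],[0,0,39.1]]]'
python3 - <<'E'
from h import *
o=readout.observe();R=np.array(o['tool_rot']);print(o['tcp_pos'],np.degrees(np.arctan2(R[1,1],R[0,1])))
ims=[]
v,u=np.mgrid[0:420,0:560]
for n,(a,b) in(('top',(150,220)),('side',(130,190))):
  S=snap(n);ims.append(cv2.resize(S['img'][a:a+135,b:b+150,::-1],(400,360),interpolation=cv2.INTER_CUBIC))
  for x in nets.cut_out(n,'spoon'):
    vv,uu=np.nonzero(x['region']);ok=S['range_z'][vv,uu]>0;F=world(S,np.c_[uu,vv][ok]);F=F[(F[:,2]<40)&(F[:,1]<-240)]
    if len(F)<30: continue
    p=np.polyfit(F[:,1]+371,F[:,0],1)
    print(n,round(x['conf'],2),F.min(0).round(),np.median(F,0).round(),F.max(0).round(),p.round(2),90-np.degrees(np.arctan(p[0])).round(1))
  P=world(S,np.c_[u.ravel(),v.ravel()]);m=(P[:,0]>420)&(P[:,0]<650)&(P[:,1]>-430)&(P[:,1]<-260)&(P[:,2]>25)&(P[:,2]<130);Q=P[m]
  H,_,_=np.histogram2d(Q[:,0],Q[:,1],bins=[range(420,651,23),range(-430,-259,17)]);print(H.astype(int),Q[:,2].max())
cv2.imwrite('pics/k6.png',np.hstack(ims))
E
```

```text
clock: 26.65
tcp_pos: [588.0, -224.0, 155.9]
tool_rot: [[0.712, 0.702, -0.006], [0.702, -0.712, 0.003], [-0.002, -0.006, -1.0]]
ft_force: [1.2, -1.0, 0.1]
opening: 46.9
clock: 27.15
tcp_pos: [525.1, -374.0, 155.5]
tool_rot: [[0.105, 0.994, -0.007], [0.995, -0.105, -0.001], [-0.002, -0.007, -1.0]]
ft_force: [0.9, 0.9, 0.4]
opening: 46.8
[ 525.1227707  -374.01542497  155.506609  ] -6.00388824525864
top 0.8 [ 514. -420.   -4.] [ 531. -311.    6.] [ 555. -271.   17.] [1.2000e-01 5.2675e+02] 83.2
[[ 0  0  0  0  0  0  0  0  0  0]
 [ 0  0  0  0  0  0  0  0  0  0]
 [ 0  0  0  0  0  0  0  0  0  0]
 [ 0  0  0  0  0  0  0  0  0  0]
 [ 0  0  0  0  0  0  0  0  0  0]
 [ 0  0  0  0  0  0  0  0  0  0]
 [ 0  0  0  0  0  0  0  0  0  0]
 [ 0  0  0  0  0  0  0  0  0  0]
 [ 0  0  0  0  1 20 24  6  0  0]
 [ 0  0  0  0  6 40 50 47  0  0]] 57.528425974531814
side 0.48 [ 509. -478.   -1.] [ 529. -325.    7.] [ 551. -276.   17.] [1.3000e-01 5.2732e+02] 82.4
[[ 0  0  0  0  0  0  0  0  0  0]
 [ 0  0  0  0  0  0  0  0  0  0]
 [ 0  0  0  0  0  0  0  0  0  0]
 [ 0  0  0  0  0  0  0  0  0  0]
 [ 0  0  0  0  0  0  0  0  0  0]
 [ 0  0  0  0  0  0  0  0  0  0]
 [ 0  0  0  0  0  0  0  0  0  0]
 [ 0  0  0  0  0  0  0  0  0  0]
 [ 0  0  0  0  0  3 16  6  0  0]
 [ 0  0  0  0  0  6 25 43  6  0]] 56.85492431576277
```

View pics/k6.png

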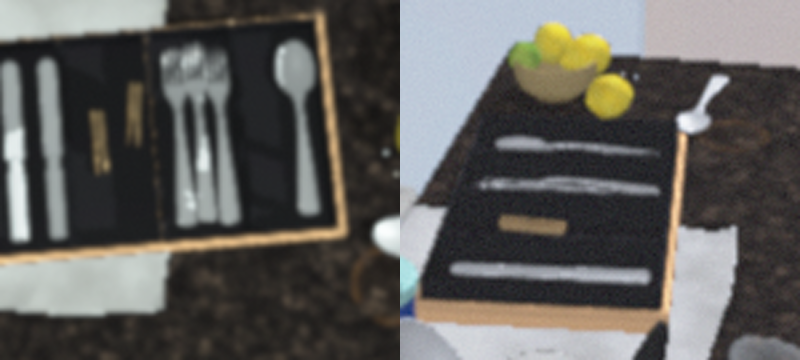

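The second fork lies between the other two, tines up toward the head end. The spoon's axis is at 83°, mid (527,-372), and it is clear of the lemon. Picking it up.

```bash
python3 -m pendant '[[[0.001,0.002,-0.03],[0,0,-1]],[[0.001,0.002,-0.06],[0,0,-1]],[[0.001,0.002,-0.09],[0,0,-1]],[[0.001,0.002,-0.115],[0,0,-1]],[[0.001,0.002,-0.13],[0,0,-1]]]'
python3 -m pendant '[[[0,0.002,-0.008],[0,0,0]],[[0,0.002,-0.015],[0,0,0]],[[0,0.002,-0.019],[0,0,0]],[[0,0.002,-0.019],[0,0,0]],[[0,0.002,-0.019],[0,0,0]]]'
python3 -m pendant '[[[0,0,0],[0,0,0]],[[0,0,0],[0,0,0]],[[0,0,0],[0,0,0]],[[0,0,0],[0,0,0]],[[0,0,0],[0,0,0]]]' -1 50
python3 -m pendant '[[[0,0,0.01],[0,0,0]],[[0,0,0.04],[0,0,0]],[[0,0,0.08],[0,0,0]],[[0,0,0.12],[0,0,0]],[[0,0,0.15],[0,0,0]]]'
```

```text
clock: 27.85
tcp_pos: [526.5, -369.4, 23.4]
tool_rot: [[0.13, 0.992, -0.008], [0.992, -0.13, 0.001], [-0.0, -0.008, -1.0]]
ft_force: [0.0, -0.3, 0.8]
opening: 46.7
clock: 28.35
tcp_pos: [526.8, -367.6, 5.0]
tool_rot: [[0.13, 0.991, -0.008], [0.992, -0.13, 0.0], [-0.001, -0.008, -1.0]]
ft_force: [-0.2, 0.1, -0.1]
opening: 46.8
clock: 28.85
tcp_pos: [526.8, -367.6, 5.1]
tool_rot: [[0.13, 0.991, -0.008], [0.992, -0.13, 0.0], [-0.001, -0.008, -1.0]]
ft_force: [0.1, 0.4, 2.7]
opening: 10.7
clock: 29.35
tcp_pos: [527.3, -367.7, 158.5]
tool_rot: [[0.13, 0.992, -0.006], [0.992, -0.13, -0.001], [-0.002, -0.006, -1.0]]
ft_force: [0.9, -0.4, -1.0]
opening: 10.3
```

```bash
python3 -m pendant '[[[0.013,0.022,0],[0,0,-7.8]],[[0.027,0.045,0],[0,0,-15.5]],[[0.04,0.067,0],[0,0,-23.3]],[[0.053,0.09,0],[0,0,-31]],[[0.067,0.112,0],[0,0,-38.8]]]'
python3 -m pendant '[[[0.013,0.022,0],[0,0,-7.8]],[[0.027,0.045,0],[0,0,-15.5]],[[0.04,0.067,0],[0,0,-23.3]],[[0.053,0.09,0],[0,0,-31]],[[0.067,0.112,0],[0,0,-38.8]]]'
python3 - <<'E'
from h import *
o=readout.observe();R=np.array(o['tool_rot']);print(o['tcp_pos'],np.degrees(np.arctan2(R[1,1],R[0,1])))
ims=[]
for n,(a,b) in(('top',(130,240)),('side',(110,190))):
  S=snap(n);ims.append(cv2.resize(S['img'][a:a+135,b:b+150,::-1],(400,360),interpolation=cv2.INTER_CUBIC))
  for x in nets.cut_out(n,'spoon')+nets.cut_out(n,'spoon_bin')[:1]:
    vv,uu=np.nonzero(x['region']);ok=S['range_z'][vv,uu]>0;F=world(S,np.c_[uu,vv][ok])
    print(n,round(x['conf'],2),len(F),F.min(0).round(),np.median(F,0).round(),F.max(0).round())
cv2.imwrite('pics/k7.png',np.hstack(ims))
E
```

```text
clock: 29.85
tcp_pos: [594.7, -254.6, 159.3]
tool_rot: [[0.726, 0.688, -0.005], [0.688, -0.726, 0.003], [-0.002, -0.005, -1.0]]
ft_force: [1.7, -0.6, -0.2]
opening: 10.3
clock: 30.35
tcp_pos: [662.1, -141.4, 160.1]
tool_rot: [[0.997, 0.076, -0.002], [0.076, -0.997, 0.005], [-0.001, -0.006, -1.0]]
ft_force: [-0.5, -0.3, -0.6]
opening: 10.1
[ 662.12216539 -141.41348803  160.12734278] -85.66334306272842
top 0.78 250 [ 535. -140.    1.] [ 640. -128.   11.] [773. -82. 506.]
side 0.51 119 [  563. -1300.  -313.] [ 635. -143.  160.] [ 805. -131.  169.]
side 0.93 917 [ 536. -231.    4.] [ 666. -208.   27.] [ 780. -107.   52.]
```

View pics/k7.png

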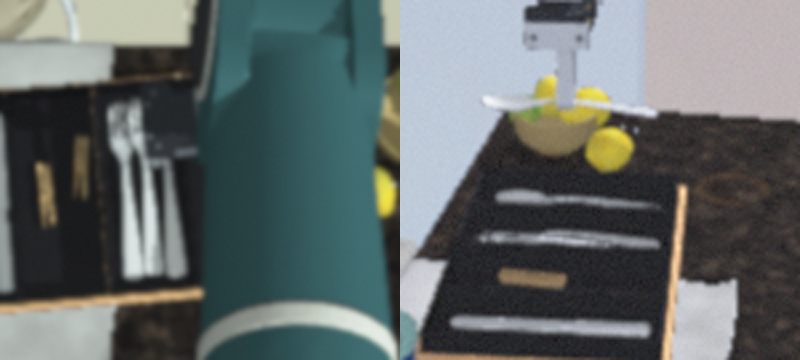

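The spoon is held level over its bin, bowl forward. Lowering.

```bash
python3 -m pendant '[[[-0.001,-0.003,-0.03],[0,0,0.6]],[[-0.001,-0.005,-0.065],[0,0,0.6]],[[-0.001,-0.005,-0.1],[0,0,0.6]],[[-0.001,-0.005,-0.125],[0,0,0.6]],[[-0.001,-0.005,-0.137],[0,0,0.6]]]'
python3 -m pendant '[[[0,0,-0.003],[0,0,0]],[[0,0,-0.003],[0,0,0]],[[0,0,-0.003],[0,0,0]],[[0,0,-0.003],[0,0,0]],[[0,0,-0.003],[0,0,0]]]'
python3 -m pendant '[[[0,0,0],[0,0,0]],[[0,0,0],[0,0,0]],[[0,0,0],[0,0,0]],[[0,0,0],[0,0,0]],[[0,0,0],[0,0,0]]]' -0.62
python3 -m pendant '[[[0,0,0.02],[0,0,0]],[[0,0,0.05],[0,0,0]],[[0,0,0.09],[0,0,0]],[[0,0,0.12],[0,0,0]],[[0,0,0.15],[0,0,0]]]'
python3 -m pendant '[[[-0.03,0,0.02],[0,0,0]],[[-0.07,0,0.04],[0,0,0]],[[-0.11,0,0.06],[0,0,0]],[[-0.15,0,0.06],[0,0,0]],[[-0.2,-0.02,0.06],[0,0,0]]]'
python3 -m pendant '[[[-0.03,-0.04,0.01],[0,0,0]],[[-0.06,-0.08,0.02],[0,0,0]],[[-0.06,-0.12,0.02],[0,0,0]],[[-0.06,-0.16,0.02],[0,0,0]],[[-0.06,-0.2,0.02],[0,0,0]]]'
python3 - <<'E'
from h import *
ims=[]
c=np.array([646.8,-18.0]);a=np.radians(4.94);X=np.array([np.cos(a),np.sin(a)]);Y=np.array([-X[1],X[0]])
for n,(p,q) in(('top',(130,190)),('side',(135,160))):
  S=snap(n);ims.append(cv2.resize(S['img'][p:p+150,q:q+190,::-1],(400,316),interpolation=cv2.INTER_CUBIC))
  for k in('fork_1','spoon','knife','peg'):
   for x in nets.cut_out(n,k)[:3]:
    vv,uu=np.nonzero(x['region']);ok=S['range_z'][vv,uu]>0;F=world(S,np.c_[uu,vv][ok]);F=F[F[:,2]<60]
    if len(F)<20: continue
    b=np.c_[(F[:,:2]-c)@X,(F[:,:2]-c)@Y];print(n,k,round(x['conf'],2),len(F),'along',np.percentile(b[:,0],[2,98]).round(),'across',np.percentile(b[:,1],[5,50,95]).round(),'z',np.percentile(F[:,2],[5,95]).round())
cv2.imwrite('pics/k8.png',np.vstack(ims))
E
```

```text
clock: 31.15
tcp_pos: [658.7, -149.7, 20.5]
tool_rot: [[0.996, 0.091, -0.005], [0.091, -0.996, 0.005], [-0.004, -0.006, -1.0]]
ft_force: [-2.7, 0.5, 6.3]
opening: 10.3
clock: 31.65
tcp_pos: [659.3, -150.0, 18.5]
tool_rot: [[0.996, 0.091, -0.003], [0.091, -0.996, 0.005], [-0.003, -0.005, -1.0]]
ft_force: [0.1, 1.1, 4.5]
opening: 10.3
clock: 32.15
tcp_pos: [659.2, -150.0, 18.3]
tool_rot: [[0.996, 0.091, -0.004], [0.091, -0.996, 0.005], [-0.003, -0.005, -1.0]]
ft_force: [-0.6, -1.0, 0.2]
opening: 18.1
clock: 32.65
tcp_pos: [659.2, -150.0, 169.9]
tool_rot: [[0.996, 0.091, -0.003], [0.091, -0.996, 0.005], [-0.003, -0.005, -1.0]]
ft_force: [0.1, -0.0, -0.1]
opening: 17.7
clock: 33.15
tcp_pos: [461.9, -166.9, 230.4]
tool_rot: [[0.996, 0.094, -0.002], [0.094, -0.996, 0.005], [-0.001, -0.005, -1.0]]
ft_force: [0.7, -1.3, 1.3]
opening: 17.9
clock: 33.65
tcp_pos: [401.5, -368.6, 250.8]
tool_rot: [[0.996, 0.094, -0.001], [0.094, -0.996, 0.004], [-0.001, -0.004, -1.0]]
ft_force: [-0.2, -0.7, 0.0]
opening: 17.7
top fork_1 0.71 352 along [-97.  92.] across [-40. -31. -22.] z [ 6. 20.]
top fork_1 0.65 247 along [-96.  78.] across [-65. -55. -46.] z [ 6. 23.]
top fork_1 0.56 2576 along [-120.  116.] across [ 4. 48. 94.] z [ 4. 47.]
top spoon 0.97 441 along [-98.  93.] across [-144. -131. -117.] z [ 7. 25.]
top knife 0.73 442 along [-100.   91.] across [149. 158. 168.] z [ 7. 19.]
```

View pics/k8.png

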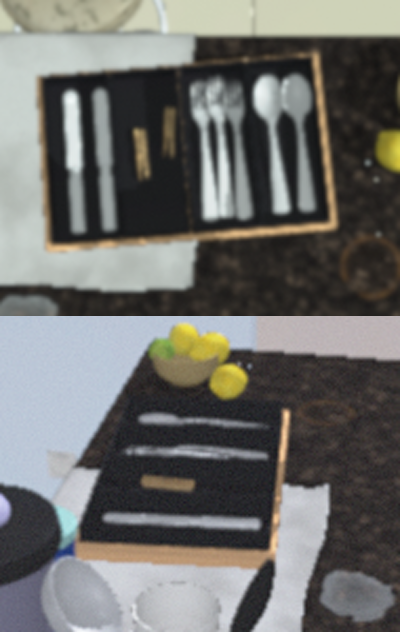

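The final picture shows each piece beside its kind, heads aligned with the fixed ones to within a few mm, and everything below the rim. The arm is clear, so I'm handing in.

```bash
python3 -c "
from workcell import workorder;print(workorder.sign_off())"
```

```text
the job is handed in; nothing more can be done
None
```

I sorted the knife, the peg, both forks and the spoon into the bins of their kind and handed the job in at about 34 s on the robot's clock. All five were gripped and placed on the first try.

**Last checks (top camera):**
- **Lengthways:** the knife, the first fork and the spoon sit about 3–4 mm from mid-length (limits 14–19 mm).
- **Heads and height:** in the pictures all heads point to the bins' head end, level with the fixed pieces. Measured tops of the cutlery are no more than 25 mm above the worktop, and the rim is at about 45 mm.
- **Arm:** it ended well clear, and the highest force I read was about 7 N.

**Less certain:**
- **Second fork:** it lies between the fixed fork and the first one, probably with its tines overlapping theirs slightly. The network saw only part of it, so I judged its position lengthways by eye against its neighbours.
- **Spoon:** it touched something at about 6 N while being lowered, most likely the edge of the fixed spoon's bowl. It came to rest flat beside that spoon.
- **Peg and side view:** in the last picture the network did not find the peg, and it found nothing in the side view. I confirmed the peg by eye only.
- **Bin spacing:** my estimates ran from 96 to 99 mm, a difference of a few mm that was within what the placements allowed.

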